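Prop the drying case half open on its rod

ROBOT

A 6-joint arm with a two-finger parallel gripper is mounted at the origin on the work surface. World frame = base frame: x ahead of the robot, y to its left, z up, the work surface at z = 0. Lengths are in m, angles in rad, forces in N, time in s.
With the tool pointing down it reaches from about 0.425 to 0.95 m from the base axis. Payload 3.5 kg.
Tool frame: the origin (TCP) lies on the centre line of the jaws, within the pads' length; the fingertips stand 14 mm ahead of it and the grasp point (between the pads) lies 5 mm behind it (ctrl.tip_reach is the distance from the TCP to the fingertips, in m); z points along the fingers, y is the line along which they close (so a half turn about z gives the same grasp; the last joint's range is limited). The gripper opens to 85 mm and grips with 20 to 120 N. Pads are 22 mm wide; open, the fingers measure 114 mm over their backs; the gripper's body (76 mm by 85 mm) begins 54 mm behind the grasp point. The pads swing forward as they close: fully open they stand 13 mm farther back than shut.
Start: joints at [-1.431, 0.286, 1.577, -0, 1.279, -0.15], TCP at [0.193, -0.647, 0.245] pointing down, gripper open.
Joint ranges: [-2.77, 2.77], [-0.9, 2.22], [0.21, 2.48], [-1.53, 4.67], [0.24, 2.81], [-2.84, 2.84]. Speed limits (rad/s): [2.79, 2.79, 3.14, 3.14, 3.14, 3.14].

INTERFACE

Orientations are given as a unit quaternion [x, y, z, w].
In Python, from plant import get_state, imaging, workorder, ctrl gives the robot as it stands. The module is installed in compiled form; this text tells all that it offers.
- The arm moves only by the shell command python3 -m jog 'ROWS' [FORCE]. ROWS is JSON, a list of rows, each a list of 7 numbers: the closure, from 0 (fully open) to 1 (shut), then the shift along the tool's x, y, z in mm, then the turn, a rotation vector about the tool's x, y, z in rad. In form: [[gripper, tx, ty, tz, ax, ay, az], ...]. A call has 1 to 12 rows; each row is the pose to reach, as a shift and turn from the pose commanded when the call began, along the tool's axes at that moment; what a row does not reach only later rows make up. A row lasts 1/10 s, in which the tool goes at most 50 mm and 8.59 degrees, less where a joint would pass 70% of its speed; a pose out of reach is approached as far as the arm can. A call with a gripper value outside its range is refused whole. The fingers move at their own pace and stop on an object; FORCE is the grip in N (left out, the last holds). Time passes only in rows, so rows that repeat a pose let the fingers close. It gives the time, the measured TCP pose, the force, the opening and the grip force at its end, in the units of the state.
- get_state(): the state, without advancing time (a new reading comes with each control period).
- imaging.read_camera(name): name is "side" or "top"; returns a dict with "image" (384x512x3 uint8, blue, green, red), "fx", "fy", "cx", "cy" (pixels), "R" (3x3) and "t" (3): a world point X has camera coordinates R X + t. Camera axes: x right, y down, z forward; pixel columns grow to the right and rows downward; lengths in m; the calibration is good to about 2 mm. A picture is of the moment at which its call begins. There is no depth.
- workorder.sign_off(): hands the job in; it is judged then, once.
The state is a dict: "time": time; "qpos": joint angles; "dq": joint speeds; "joint_efforts": joint torques, N m; "eef_pos": TCP position; "tcp_rot": TCP orientation; "contact_force": force on the tool from outside, world axes, zero at the start; "wrist_torque": the same for the moment, N m; "opening": opening from 0.0 (shut) to 1.0 (fully open); "finger_force": force on a finger pad.
Only numpy, scipy, OpenCV 4.12 (cv2) and the standard library are available. Lean on these libraries where they do the work, as an engineer would, in place of code of your own. Each camera call takes 0.05 s, during which the arm holds its last target. There are 200 camera calls.

TASK

The painted panels in the plywood case have to air under cover: clear the sanding block off the lid and set it down flat on the bench, swing the lid right back until it rests on its stop, then swing the prop rod up and bring the lid forward and down on it, so that the rod's end sits in the holding hole under the lid and carries it half open. Guide the lid gently whenever it moves (it must not fall open, drop on the rod or slam), don't touch the wet panels, and leave the tin, glue bottle and tub where they stand.

Things in the scene. Friction and masses are not known exactly. Their poses are not given: they have to be found in the camera images.
- case: Base of the bare plywood case, fixed to the bench: 200 mm deep, 260 mm wide, 85 mm high, open on top, walls 9 mm. Origin: centre of its underside, on the bench. x runs from its front (-x) to its hinged back (+x), y along the hinge, z up. The front lies to the robot's right, the hinge to its left, turned up to 0.4 rad. With the lid shut the case is 135 mm high.
- lid (a joint): Angle of the lid on its hinge in rad: 0 shut, growing as the front edge rises; at 1.83 its back rests on two hardwood stop blocks behind the hinge, leaning back past upright. The lid (0.45 to 0.7 kg, 200 x 260 mm, a tray 50 mm deep with a 6 mm top and 9 mm skirts) swings freely: it drops shut below about 1.25 rad and falls back on the stop above that. Propped it stands at 0.80.
- lid_hinge (a point): Middle of the lid's hinge line, on the back top edge of the base: 100 mm behind the case's origin and 85 mm up. Its axes turn with the lid; shut they are those of the case.
- lid_bar (a point): Middle of the straight bar of the lid's steel bow handle: bar 12 mm thick and 110 mm long, parallel to the hinge, standing 45 mm off the lid's front face (clear gap 39 mm). With the lid shut it is 245 mm in front of the hinge line and 25 mm above it; it keeps that 246 mm radius as the lid turns, and the bar can turn between gripper fingers that pinch it. Axes of the lid.
- hole (a point): Holding hole: a blind hole, 23 mm wide and 16 mm deep with a countersunk mouth 35 mm wide, in a hardwood cleat under the lid's top, at the end with the rod. The point is where the centre of the rod's round end lies when it is seated at the bottom: in the lid's axes 162 mm in front of the hinge line (-x), 98 mm to -y, 38 mm above the hinge line with the lid shut. The hole opens to the lid's -z.
- rod (a joint): Angle of the prop rod on its pivot in rad: 0 lying level above the rim, pointing back to the hinge; it grows as the free end rises, up to 1.9. A stiff pivot: it stays wherever it is left. With its end seated in the hole it reads about 0.955.
- rod_pivot (a point): Pivot of the prop rod, in a steel bracket inside the case's far end (the -y end): in the case's axes x = -75 mm, y = -98 mm, 101 mm above the bench (16 mm above the rim). The rod swings upright in a plane square to the hinge.
- rod_tip (a point): Centre of the round free end of the prop rod, a beech dowel 12 mm thick, 155 mm from the pivot. Lying down it is 16 mm above the rim, its side 17 mm from the end wall's inner face; fingers that stay above the rim can close on it from both sides.
- block: Cork sanding block lying on the lid: 115 (x) x 60 (y) x 38 (z) mm, 0.1 to 0.2 kg. Origin: centre of its underside.
- panel_a: Wet blue plywood panel, 150 x 80 x 6 mm, lying on battens in the case, its underside 27 mm above the bench. Origin: centre of its underside.
- panel_b: The second wet blue panel, the same.
- tin: Paint tin standing near the case, 104 mm in diameter, 118 mm high. Origin: centre of its underside.
- glue: Glue bottle standing near the case, 62 mm in diameter, 185 mm high. Origin: centre of its underside.
- tub: Filler tub standing near the case, 90 mm in diameter, 85 mm high. Origin: centre of its underside.

How it is judged:
By the outcome, as a careful person would: the job done as asked, in the order asked, and still so for the second after the job is handed in, with the robot touching nothing.
It also fails if it takes over 69 s, if anything falls off the work surface, if the arm or the gripper's body presses on something with over 40 N, if the wrist force passes 120 N, or if a joint passes its speed limit or range.

## Working session

There is one attempt and no reset: what is moved stays moved. The work goes in short steps, Python scripts to look and compute and a shell command to move; the robot and the scene stay as the last step left them, time stands still between calls to the robot, and variables do not carry over. Pictures are saved under pics/ and viewed, at most 10 in all, crops included, and the job is handed in when it is done.

```bash
mkdir -p pics
python3 - <<'E'
from plant import get_state, imaging, workorder, ctrl
import cv2,numpy as np
for n in("side","top"):
    d=imaging.read_camera(n); cv2.imwrite(f"pics/{n}0.png",d["image"]); print(n,d["fx"],d["fy"],d["cx"],d["cy"],np.round(d["R"],4).tolist(),np.round(d["t"],4).tolist())
s=get_state(); print(s["time"],s["eef_pos"],s["tcp_rot"],s["contact_force"],s["opening"],ctrl.tip_reach)
E
```

```text
side 442.14823434245665 442.14823434245665 261.31292747930155 198.64834201849342 [[-0.9246, -0.3809, -0.0045], [-0.2831, 0.6949, -0.6611], [0.2549, -0.61, -0.7503]] [0.5335, 0.2098, 1.1184]
top 363.3757137669213 363.3757137669213 252.84469467145095 194.22511224040312 [[-0.0018, -0.9998, 0.0175], [-0.99, -0.0007, -0.1414], [0.1414, -0.0175, -0.9898]] [0.0191, 0.5808, 0.8391]
0.1 [ 0.19285805 -0.64628213  0.24403607] [ 9.89517623e-01  1.44408105e-01  1.64036246e-05 -1.08261681e-03] [-0.04258343 -0.16846637 -0.44145342] 0.999712603759064 0.014
```

View pics/side0.png

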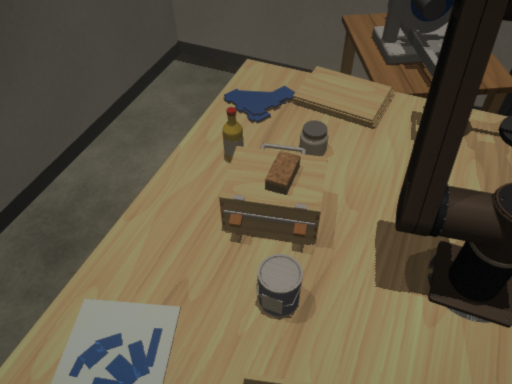

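View pics/top0.png

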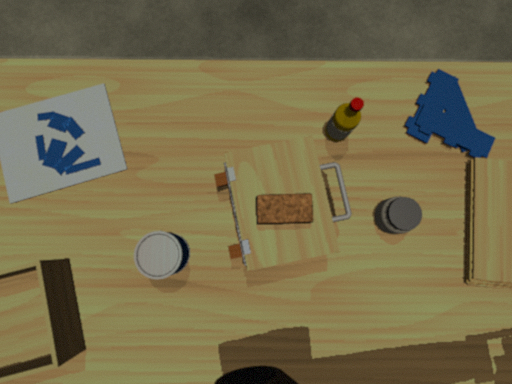

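The side view shows the shut case around (270,190), with the tin at (280,285), the glue at (232,135) and the tub at (314,138). In the top view the lid spans (225,150)–(338,265), the block is at (284,208), and the handle bar runs from (337,165) to (347,220). I'll enlarge both to get more precise positions.

Run:
```python
import cv2,numpy as np
a=cv2.imread("pics/top0.png")[85:285,205:425]; a=cv2.convertScaleAbs(a,alpha=1.3)
cv2.imwrite("pics/topc.png",cv2.resize(a,None,fx=3,fy=3,interpolation=cv2.INTER_CUBIC))
b=cv2.imread("pics/side0.png")[95:325,205:345];b=cv2.convertScaleAbs(b,alpha=1.3)
cv2.imwrite("pics/sidec.png",cv2.resize(b,None,fx=2.6,fy=2.6,interpolation=cv2.INTER_CUBIC))
```

```text
(no output)
```

View pics/topc.png

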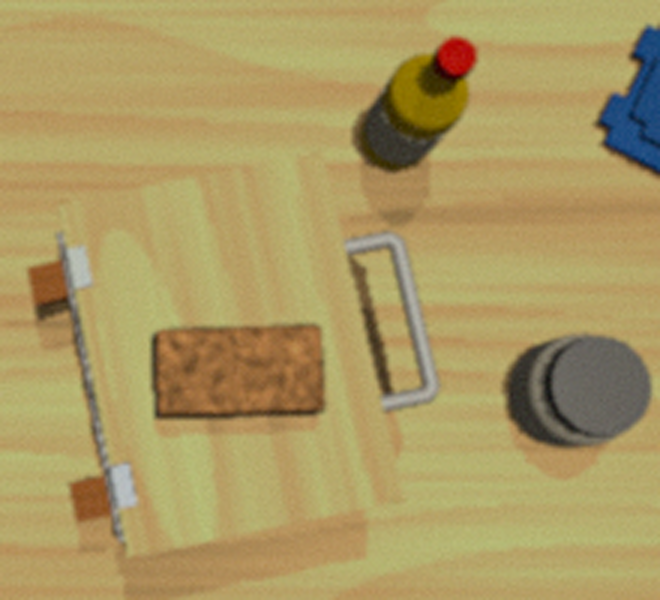

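```bash
cat > h.py <<'E'
import numpy as np, cv2
from plant import get_state, imaging
from scipy.spatial.transform import Rotation as Ro
def unproj(d,uv,z):
    uv=np.atleast_2d(np.array(uv,float)); c=-d["R"].T@d["t"]
    r=np.c_[(uv[:,0]-d["cx"])/d["fx"],(uv[:,1]-d["cy"])/d["fy"],np.ones(len(uv))]@np.array(d["R"])
    return c+r*((z-c[2])/r[:,2])[:,None]
def proj(d,X):
    p=np.atleast_2d(X)@np.array(d["R"]).T+d["t"]; return np.c_[d["fx"]*p[:,0]/p[:,2]+d["cx"],d["fy"]*p[:,1]/p[:,2]+d["cy"]]
E
python3 - <<'E'
from h import *
from scipy.optimize import least_squares
np.set_printoptions(precision=4,suppress=True)
d=imaging.read_camera("top")
f=lambda L:[(205+u/3,85+v/3) for u,v in L]
lid=f([(62,203),(322,157),(403,500),(125,556)]); bar=f([(394,240),(431,396)])
L=unproj(d,lid,.135);B=unproj(d,bar,.11);K=unproj(d,f([(155,330),(321,325),(324,410),(157,416)]),.173)
print(L,B,K,sep="\n")
P=np.array([[.1,-.13,.135],[-.1,-.13,.135],[-.1,.13,.135],[.1,.13,.135],[-.145,-.05,.11],[-.145,.05,.11]])
uv=np.array(lid+bar)
def T(p,P): return np.c_[P[:,:2]@np.array([[np.cos(p[2]),-np.sin(p[2])],[np.sin(p[2]),np.cos(p[2])]]).T+p[:2],P[:,2]]
r=least_squares(lambda p:(proj(d,T(p,P))-uv).ravel(),[.6,0,1.4],loss="soft_l1");print(r.x,r.fun.reshape(-1,2))
print("block",K.mean(0),np.arctan2(*(K[0]-K[1])[1::-1]),np.linalg.norm(K[0]-K[1]),np.linalg.norm(K[1]-K[2]))
for n,uv,z in(("tub",(600,385),.085),("tin",None,.118),("glue",(457,57),.185)):
    print(n,unproj(d,f([uv]) if uv else [(159,255)],z))
E
```

```text
[[ 0.6595  0.0799  0.135 ]
 [ 0.6949 -0.1118  0.135 ]
 [ 0.4444 -0.163   0.135 ]
 [ 0.4061  0.0337  0.135 ]]
[[ 0.638  -0.1694  0.11  ]
 [ 0.52   -0.1928  0.11  ]]
[[ 0.5604  0.0132  0.173 ]
 [ 0.5639 -0.1009  0.173 ]
 [ 0.5055 -0.1015  0.173 ]
 [ 0.5015  0.0121  0.173 ]]
[ 0.5516 -0.0398  1.7639] [[-1.5482 -0.254 ]
 [ 0.5259 -1.5249]
 [-0.0052  0.5438]
 [ 0.1294  0.6032]
 [ 1.5293  4.0951]
 [-0.678  -4.6578]]
block [ 0.5328 -0.0443  0.173 ] 1.601831751343316 0.1142149364123291 0.058396258788072815
tub [[ 0.5304 -0.3304  0.085 ]]
tin [[0.4378 0.2219 0.118 ]]
glue [[ 0.7525 -0.1993  0.185 ]]
```

View pics/sidec.png

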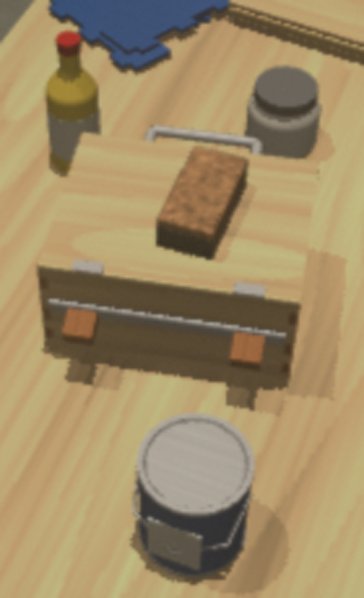

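```bash
cat >> h.py <<'E'
C=np.array([.552,-.040]);PSI=1.764
X=np.array([np.cos(PSI),np.sin(PSI)]);Y=np.array([-X[1],X[0]])
def case(x,y,z): return np.r_[C+x*X+y*Y,z]
def bar(th): return case(.1-.246*np.cos(th+.1017),0,.085+.246*np.sin(th+.1017))
def down(phi): return Ro.from_matrix(np.array([[np.cos(phi),np.sin(phi),0],[np.sin(phi),-np.cos(phi),0],[0,0,-1]]))
def rel(p,phi,s=None):
    s=s or get_state(); R=Ro.from_quat(s["tcp_rot"])
    return np.round(np.r_[R.inv().apply(p-s["eef_pos"])*1000,(R.inv()*down(phi)).as_rotvec()],3)
E
python3 - <<'E'
from h import *
print(rel(np.array([.533,-.044,.26]),1.60), rel(np.array([.533,-.044,.26]),1.60)/14)
E
```

```text
[ 4.98092e+02 -4.80060e+02 -1.47100e+01 -1.00000e-03 -2.00000e-03
 -1.31000e+00] [ 3.55780000e+01 -3.42900000e+01 -1.05071429e+00 -7.14285714e-05
 -1.42857143e-04 -9.35714286e-02]
```

```bash
python3 -m jog '[[0,498,-480,-15,0,0,-1.31],[0,498,-480,-15,0,0,-1.31],[0,498,-480,-15,0,0,-1.31],[0,498,-480,-15,0,0,-1.31],[0,498,-480,-15,0,0,-1.31],[0,498,-480,-15,0,0,-1.31],[0,498,-480,-15,0,0,-1.31],[0,498,-480,-15,0,0,-1.31],[0,498,-480,-15,0,0,-1.31],[0,498,-480,-15,0,0,-1.31],[0,498,-480,-15,0,0,-1.31],[0,498,-480,-15,0,0,-1.31]]' 40; python3 -c "
from h import *
print(rel(np.array([.533,-.044,.26]),1.60))"
```

```text
time: 1.35
eef_pos: [0.4883, -0.1225, 0.2584]
tcp_rot: [0.697, 0.717, 0.0, 0.0]
contact_force: [0.6, -0.8, -0.4]
opening: 1.002
finger_force: 0.0
[77.127 46.938 -1.628  0.     0.    -0.   ]
```

```bash
python3 -m jog '[[0,40,25,0,0,0,0],[0,77,47,0,0,0,0],[0,77,47,0,0,0,0],[0,77,47,40,0,0,0],[0,77,47,75,0,0,0],[0,77,47,95,0,0,0],[0,77,47,103,0,0,0],[0,77,47,103,0,0,0],[1,77,47,103,0,0,0],[1,77,47,103,0,0,0],[1,77,47,103,0,0,0],[1,77,47,103,0,0,0]]' 40
```

```text
time: 2.55
eef_pos: [0.5339, -0.0467, 0.1574]
tcp_rot: [0.697, 0.717, 0.001, 0.002]
contact_force: [0.3, -1.3, 5.2]
opening: 0.696
finger_force: 44.2
```

```bash
python3 -m jog '[[1,0,0,-15,0,0,0],[1,0,0,-50,0,0,0],[1,20,30,-80,0,0,0],[1,50,65,-90,0,0,0],[1,80,105,-90,0,0,0],[1,110,145,-90,0,0,0],[1,140,185,-80,0,0,0],[1,157,212,-50,0,0,0],[1,160,220,-10,0,0,0],[1,160,220,35,0,0,0],[1,160,220,75,0,0,0],[1,160,220,105,0,0,0]]'
python3 -m jog '[[1,0,0,15,0,0,0],[1,0,0,23,0,0,0],[1,0,0,28,0,0,0],[1,0,0,28,0,0,0]]'
```

```text
time: 3.75
eef_pos: [0.7458, 0.1205, 0.0463]
tcp_rot: [0.697, 0.717, -0.002, -0.002]
contact_force: [0.5, -0.5, -0.8]
opening: 0.691
finger_force: 43.6
time: 4.15
eef_pos: [0.7487, 0.1202, 0.0238]
tcp_rot: [0.697, 0.717, 0.001, 0.001]
contact_force: [-0.5, 0.3, -0.8]
opening: 0.694
finger_force: 43.7
```

```bash
python3 -m jog '[[1,0,0,1,0,0,0],[1,0,0,2,0,0,0],[1,0,0,2,0,0,0]]'
```

```text
time: 4.45
eef_pos: [0.7492, 0.1202, 0.0226]
tcp_rot: [0.697, 0.717, 0.001, 0.001]
contact_force: [0.6, -0.1, 2.6]
opening: 0.691
finger_force: 44.1
```

```bash
python3 -m jog '[[0.2,0,0,0,0,0,0],[0.15,0,0,0,0,0,0],[0.15,0,0,0,0,0,0],[0.15,0,0,-20,0,0,0],[0.15,0,0,-70,0,0,0],[0.2,0,0,-120,0,0,0],[0.3,-10,-10,-170,0,0,0],[0.4,-35,-30,-215,0,0,0],[0.5,-70,-60,-240,0,0,0.15],[0.6,-110,-85,-240,0,0,0.3]]'
python3 -c "
from h import *
b=bar(0)
b[2]=.25
print(b,rel(b,.193))"
```

```text
time: 5.45
eef_pos: [0.67, 0.0118, 0.2682]
tcp_rot: [0.797, 0.604, 0.004, 0.004]
contact_force: [1.6, -1.0, -0.3]
opening: 0.401
finger_force: 0.0
[ 0.57978852 -0.18203612  0.25      ] [-2.1106e+02 -3.4436e+01  1.7353e+01  1.0000e-02 -8.0000e-03  1.1030e+00]
```

```bash
python3 -m jog '[[0.6,-40,-6,5,0,0,0.14],[0.6,-85,-14,10,0,0,0.28],[0.6,-130,-21,15,0,0,0.42],[0.6,-170,-28,17,0,0,0.56],[0.6,-200,-33,17,0,0,0.7],[0.6,-211,-34,17,0,0,0.84],[0.6,-211,-34,17,0,0,0.98],[0.6,-211,-34,17,0,0,1.1],[0.6,-211,-34,17,0,0,1.1],[0.6,-211,-34,17,0,0,1.1]]'
python3 - <<'E'
from h import *
b=bar(0);b[2]=.105
s=get_state();print(s["eef_pos"],rel(b,.193))
d=imaging.read_camera("top");im=d["image"]
k=bar(0);print(proj(d,[k,case(-.145,.055,.11),case(-.145,-.055,.11)]))
e=imaging.read_camera("side")["image"]
f=lambda a:cv2.resize(cv2.convertScaleAbs(a,alpha=1.3),(400,400),interpolation=cv2.INTER_CUBIC)
cv2.imwrite("pics/p1.png",np.hstack([f(im[80:280,190:390]),f(e[60:260,200:400])]))
E
```

```text
time: 6.45
eef_pos: [0.5794, -0.1823, 0.244]
tcp_rot: [0.995, 0.101, 0.001, 0.0]
contact_force: [-0.6, -0.5, 0.0]
opening: 0.399
finger_force: 0.0
[ 0.57944124 -0.18234197  0.24403939] [ 2.55000e-01 -3.46000e-01  1.39039e+02  1.00000e-03 -1.00000e-03
  9.00000e-03]
[[342.83674672 190.39204212]
 [348.58019831 214.36716019]
 [337.43525159 166.80232623]]
```

View pics/p1.png

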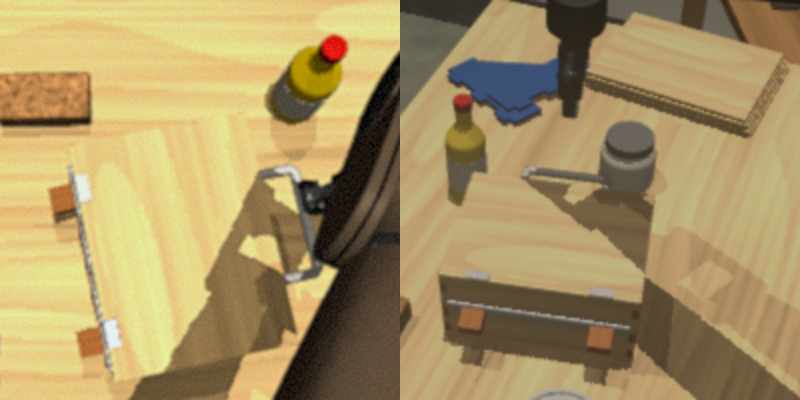

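The block lies flat on the bench at the upper left. The bar's corners in the top picture are at about (337,166) and (349,215), which matches the model, and the gripper hangs over the bar. I'm going down to pinch it.

```bash
python3 -m jog '[[0.6,0,0,45,0,0,0],[0.6,0,0,85,0,0,0],[0.6,0,0,115,0,0,0],[0.6,0,0,132,0,0,0],[0.6,0,0,139,0,0,0],[0.6,0,0,139,0,0,0],[1,0,0,139,0,0,0],[1,0,0,139,0,0,0],[1,0,0,139,0,0,0],[1,0,0,139,0,0,0]]' 40
python3 - <<'E'
from h import *
s=get_state();print(s["contact_force"],s["eef_pos"])
R=down(.193)
for th in np.arange(0,1.85,.05): print(round(th,2),np.round(R.inv().apply(bar(th)-bar(0))*1000).astype(int).tolist(),end="; ")
E
```

```text
time: 7.55
eef_pos: [0.5798, -0.1792, 0.106]
tcp_rot: [0.995, 0.099, 0.0, -0.003]
contact_force: [-2.8, 9.7, 4.4]
opening: 0.12
finger_force: 38.9
[-2.7912524   9.69023513  4.41665877] [ 0.57982616 -0.17922169  0.1060384 ]
0.0 [0, 0, 0]; 0.05 [0, -2, -12]; 0.1 [0, -4, -24]; 0.15 [0, -6, -36]; 0.2 [0, -10, -48]; 0.25 [0, -14, -60]; 0.3 [0, -18, -71]; 0.35 [0, -23, -82]; 0.4 [0, -29, -93]; 0.45 [0, -35, -104]; 0.5 [0, -42, -114]; 0.55 [0, -49, -124]; 0.6 [0, -57, -134]; 0.65 [0, -65, -143]; 0.7 [0, -74, -152]; 0.75 [0, -83, -160]; 0.8 [0, -92, -168]; 0.85 [0, -102, -175]; 0.9 [0, -112, -182]; 0.95 [0, -123, -189]; 1.0 [0, -134, -194]; 1.05 [0, -145, -200]; 1.1 [0, -156, -204]; 1.15 [0, -168, -209]; 1.2 [0, -179, -212]; 1.25 [0, -191, -215]; 1.3 [0, -203, -218]; 1.35 [0, -216, -219]; 1.4 [0, -228, -220]; 1.45 [0, -240, -221]; 1.5 [0, -252, -221]; 1.55 [0, -265, -220]; 1.6 [0, -277, -219]; 1.65 [0, -289, -217]; 1.7 [0, -301, -214]; 1.75 [0, -313, -211]; 1.8 [0, -325, -208];
```

```bash
sed -i 's/^C=.*/C=np.array([.5514,-.037])/' h.py; python3 -m jog '[[1,0,-3,0,0,0,0],[1,0,-3,-5,0,0,0],[1,0,-5,-12,0,0,0],[1,0,-6,-18,0,0,0],[1,0,-7,-24,0,0,0],[1,0,-9,-36,0,0,0],[1,0,-13,-48,0,0,0],[1,0,-17,-60,0,0,0]]'
```

```text
time: 8.35
eef_pos: [0.577, -0.1663, 0.1654]
tcp_rot: [0.995, 0.1, 0.002, 0.001]
contact_force: [5.7, 1.0, -2.8]
opening: 0.119
finger_force: 38.8
```

```bash
python3 -m jog '[[1,0,-4,-11,0,0,0],[1,0,-9,-22,0,0,0],[1,0,-15,-33,0,0,0],[1,0,-21,-44,0,0,0],[1,0,-28,-54,0,0,0],[1,0,-35,-64,0,0,0],[1,0,-43,-74,0,0,0],[1,0,-51,-83,0,0,0],[1,0,-60,-92,0,0,0],[1,0,-69,-100,0,0,0],[1,0,-78,-108,0,0,0],[1,0,-88,-115,0,0,0]]'; python3 -c "
from h import *
s=get_state();print(s['contact_force'],s['wrist_torque'],rel(bar(.85),.193))"
```

```text
time: 9.55
eef_pos: [0.5599, -0.0827, 0.2833]
tcp_rot: [0.995, 0.099, 0.003, 0.005]
contact_force: [3.5, -5.6, 5.0]
opening: 0.121
finger_force: 39.0Traceback (most recent call last):
  File "<string>", line 2, in <module>
    from h import *
  File "h.py", line 11, in <module>
    X=np.array([np.cos(PSI),np.sin(PSI)]);Y=np.array([-X[1],X[0]])
                       ^^^
NameError: name 'PSI' is not defined
```

```bash
sed -i 's/^C=.*/C=np.array([.5514,-.037]);PSI=1.764/' h.py; python3 -m jog '[[1,0,-10,-7,0,0,0],[1,0,-21,-14,0,0,0],[1,0,-32,-19,0,0,0],[1,0,-43,-25,0,0,0],[1,0,-54,-29,0,0,0],[1,0,-66,-34,0,0,0],[1,0,-77,-37,0,0,0],[1,0,-89,-40,0,0,0],[1,0,-101,-43,0,0,0],[1,0,-114,-44,0,0,0],[1,0,-126,-45,0,0,0],[1,0,-138,-46,0,0,0]]'; python3 -c "
from h import *
s=get_state();print(s['contact_force'],s['wrist_torque'],rel(bar(1.45),.193))"
```

```text
time: 10.75
eef_pos: [0.5317, 0.0547, 0.3293]
tcp_rot: [0.995, 0.1, 0.002, 0.002]
contact_force: [-0.1, -0.1, 4.7]
opening: 0.12
finger_force: 42.5
[-0.13661255 -0.07324235  4.65824087] [-0.51683946 -0.16177892  0.01844907] [ 1.767 -1.49  -1.647  0.005 -0.004  0.006]
```

```bash
python3 -m jog '[[1,0,-12,0,0,0,0],[1,0,-25,1,0,0,0],[1,0,-37,2,0,0,0],[1,0,-49,4,0,0,0],[1,0,-61,7,0,0,0],[1,0,-70,9,0,0,0],[1,0,-77,11,0,0,0],[1,0,-82,12,0,0,0],[1,0,-87,14,0,0,0],[1,0,-90,15,0,0,0]]'; python3 -c "
from h import *
s=get_state();print(s['contact_force'],s['wrist_torque'],rel(bar(1.83),.193))"
```

```text
time: 11.75
eef_pos: [0.5132, 0.1445, 0.3117]
tcp_rot: [0.995, 0.1, 0.001, -0.0]
contact_force: [-0.3, 1.9, 6.7]
opening: 0.121
finger_force: 44.9
[-0.27952551  1.88660423  6.68875292] [0.15189309 0.10338735 0.02149262] [ 2.653e+00 -1.360e+00 -3.401e+00 -0.000e+00 -1.000e-03  7.000e-03]
```

```bash
python3 -m jog '[[1,0,-1,1,0,0,0],[1,0,-3,1,0,0,0],[1,0,-4,1,0,0,0],[1,0,-5,2,0,0,0],[1,0,-5,2,0,0,0]]'
```

```text
time: 12.25
eef_pos: [0.5129, 0.1461, 0.3112]
tcp_rot: [0.995, 0.1, 0.001, 0.004]
contact_force: [-1.8, -6.0, 9.7]
opening: 0.12
finger_force: 45.2
```

```bash
python3 -m jog '[[0.6,0,-2,1,0,0,0],[0.6,0,-2,1,0,0,0],[0.6,0,-2,1,0,0,0],[0.6,0,-2,-20,0,0,0],[0.6,0,-2,-60,0,0,0],[0.55,0,0,-85,0,0,0]]' 60
python3 -c "
from h import *
g=case(.03,-.098,.39);print(g,rel(g,1.764))"
```

```text
time: 12.85
eef_pos: [0.5122, 0.1492, 0.3946]
tcp_rot: [0.995, 0.1, 0.0, -0.0]
contact_force: [0.8, -0.5, 1.2]
opening: 0.444
finger_force: 0.0
[0.64181651 0.01125821 0.39      ] [ 99.546 160.943   4.599   0.     -0.     -1.564]
```

```bash
python3 -m jog '[[0.55,0,40,0,0,0,0],[0.55,20,80,0,0,0,-0.14],[0.55,40,110,0,0,0,-0.28],[0.55,60,135,0,0,0,-0.42],[0.55,80,155,2,0,0,-0.56],[0.55,95,161,4,0,0,-0.7],[0.55,99,161,4,0,0,-0.84],[0.55,99,161,4,0,0,-0.98],[0.55,99,161,4,0,0,-1.12],[0.55,99,161,4,0,0,-1.26],[0.55,99,161,4,0,0,-1.41],[0.55,99,161,4,0,0,-1.564]]'
python3 - <<'E'
from h import *
g=case(.03,-.098,.2);s=get_state();print(s["eef_pos"],s["contact_force"],rel(g,1.764))
a=imaging.read_camera("top");e=imaging.read_camera("side")
P=[case(-.075,-.098,.101),case(.08,-.098,.101),case(.03,-.098,.101)];print(proj(a,P),proj(e,P))
f=lambda a:cv2.resize(cv2.convertScaleAbs(a,alpha=1.3),(400,400),interpolation=cv2.INTER_CUBIC)
cv2.imwrite("pics/p2.png",np.hstack([f(a["image"][80:280,190:390]),f(e["image"][60:260,180:380])]))
E
```

```text
time: 14.05
eef_pos: [0.641, 0.011, 0.3877]
tcp_rot: [0.635, 0.773, -0.001, -0.001]
contact_force: [-0.2, -0.2, -0.7]
opening: 0.45
finger_force: 0.0
[0.64101256 0.01098092 0.38770761] [-0.21788333 -0.18628583 -0.71590243] [-5.50000e-02  1.25600e+00  1.87705e+02 -2.00000e-03 -1.00000e-03
  2.00000e-03]
[[301.36316261 155.56971032]
 [234.9990447  168.14145546]
 [256.52702006 164.06328448]] [[245.93883581 160.9148993 ]
 [233.0883112  200.90833118]
 [237.46865215 187.27582413]]
```

View pics/p2.png

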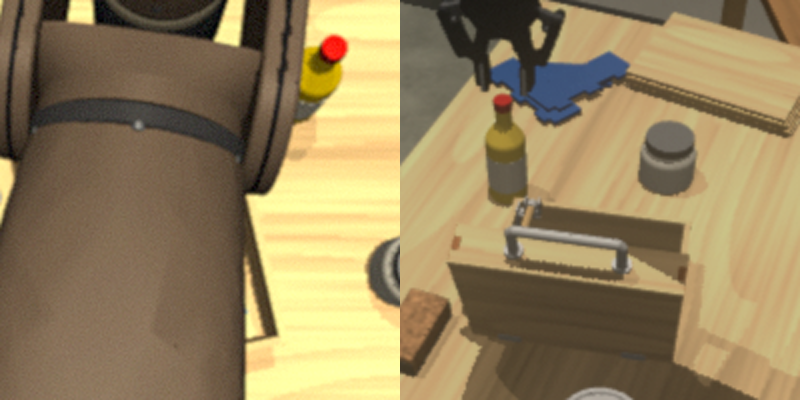

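The lid stands back on its stop. In the side view the rod's pivot bracket is at about (245,164), against a predicted (246,161), and the fingers are above the rod. I'm descending to pinch it.

```bash
python3 -m jog '[[0.55,0,1,45,0,0,0],[0.55,0,1,90,0,0,0],[0.55,0,1,135,0,0,0],[0.55,0,1,180,0,0,0],[0.55,0,1,215,0,0,0],[0.55,0,1,245,0,0,0],[0.55,0,1,265,0,0,0],[0.55,0,1,278,0,0,0],[0.55,0,1,286,0,0,0],[0.55,0,1,286,0,0,0]]'
python3 -m jog '[[1,0,0,0,0,0,0],[1,0,0,0,0,0,0],[1,0,0,0,0,0,0]]' 30
python3 -c "
from h import *
s=get_state();print(s['contact_force'],s['wrist_torque'])
R=down(1.764)
p=lambda a:case(-.075+.105*np.cos(a),-.098,.101+.105*np.sin(a))
for a in np.arange(0,1.1,.1): print(round(a,2),np.round(R.inv().apply(p(a)-p(0))*1000).astype(int).tolist(),end='; ')"
```

```text
time: 15.15
eef_pos: [0.6418, 0.011, 0.1021]
tcp_rot: [0.638, 0.77, -0.0, -0.001]
contact_force: [0.2, -0.2, -0.3]
opening: 0.453
finger_force: 0.0
time: 15.45
eef_pos: [0.6416, 0.0106, 0.1037]
tcp_rot: [0.637, 0.771, -0.001, -0.0]
contact_force: [-3.7, -1.5, 2.3]
opening: 0.127
finger_force: 29.9
[-3.68320532 -1.45182672  2.29738275] [-0.28487959  0.63466144  0.1012333 ]
0.0 [0, 0, 0]; 0.1 [-1, 0, -10]; 0.2 [-2, 0, -21]; 0.3 [-5, 0, -31]; 0.4 [-8, 0, -41]; 0.5 [-13, 0, -50]; 0.6 [-18, 0, -59]; 0.7 [-25, 0, -68]; 0.8 [-32, 0, -75]; 0.9 [-40, 0, -82]; 1.0 [-48, 0, -88];
```

```bash
python3 -m jog '[[1,-1,0,-10,0,0,0],[1,-2,0,-21,0,0,0],[1,-5,0,-31,0,0,0],[1,-8,0,-41,0,0,0],[1,-13,0,-50,0,0,0],[1,-18,0,-59,0,0,0],[1,-25,0,-68,0,0,0],[1,-32,0,-75,0,0,0],[1,-40,0,-82,0,0,0],[1,-45,0,-86,0,0,0],[1,-45,0,-86,0,0,0],[1,-45,0,-86,0,0,0]]' 45
python3 - <<'E'
from h import *
s=get_state();print(s["contact_force"],s["wrist_torque"])
a=imaging.read_camera("top");e=imaging.read_camera("side")
for r in(.85,.955,1.05):
    P=[case(-.075+q*np.cos(r),-.098,.101+q*np.sin(r)) for q in(0,.155)];print(r,proj(e,P).round(1).tolist(),proj(a,P).round(1).tolist())
f=lambda a,w:cv2.resize(cv2.convertScaleAbs(a,alpha=1.3),(w,400),interpolation=cv2.INTER_CUBIC)
cv2.imwrite("pics/p3.png",f(e["image"][90:210,180:300],600)if 0 else cv2.resize(cv2.convertScaleAbs(e["image"][80:210,180:310],alpha=1.3),(585,585),interpolation=cv2.INTER_CUBIC))
E
```

```text
time: 16.65
eef_pos: [0.6507, -0.0345, 0.1891]
tcp_rot: [0.638, 0.77, -0.001, 0.0]
contact_force: [-2.1, -5.6, -7.0]
opening: 0.111
finger_force: 43.7
[-2.09447651 -5.64444106 -6.98394441] [-0.83205867  0.31410678 -0.06880869]
0.85 [[245.9, 160.9], [235.6, 155.0]] [[301.4, 155.6], [259.5, 150.6]]
0.955 [[245.9, 160.9], [236.6, 148.7]] [[301.4, 155.6], [266.1, 148.0]]
1.05 [[245.9, 160.9], [237.6, 143.1]] [[301.4, 155.6], [272.7, 145.7]]
```

View pics/p3.png

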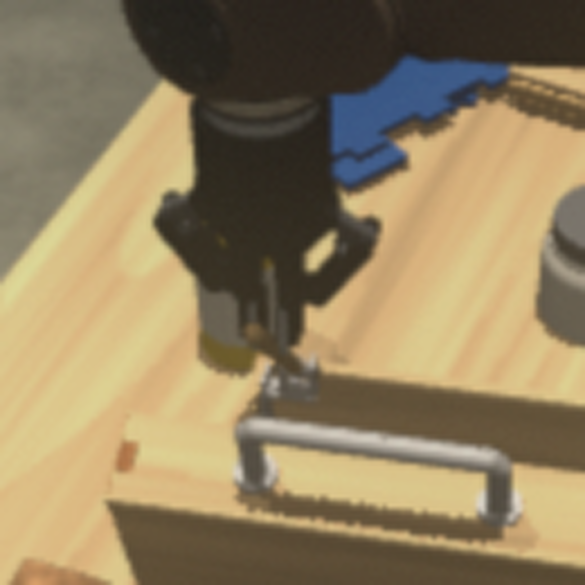

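The rod is up, with its tip at about (237,153) in the side view and the pivot at (246,164). That puts it near 0.94 rad, close to the wanted 0.955, so I'm releasing it and going back to the bar.

```bash
python3 -m jog '[[0.6,0,0,0,0,0,0],[0.6,0,0,0,0,0,0],[0.6,0,0,0,0,0,0],[0.6,0,0,-20,0,0,0],[0.6,0,0,-60,0,0,0],[0.6,0,0,-110,0,0,0],[0.6,0,0,-155,0,0,0],[0.6,0,0,-190,0,0,0],[0.6,0,0,-205,0,0,0],[0.6,0,0,-205,0,0,0]]' 40
python3 -c "
from h import *
g=np.array([.513,.146,.394]);s=get_state();print(s['contact_force'],rel(g,.193))
e=imaging.read_camera('side')['image'];t=imaging.read_camera('top')['image']
f=lambda a:cv2.resize(cv2.convertScaleAbs(a,alpha=1.3),(400,400),interpolation=cv2.INTER_CUBIC)
cv2.imwrite('pics/p4.png',np.hstack([f(e[80:180,190:290]),f(t[100:200,220:320])]))
"
```

```text
time: 17.75
eef_pos: [0.6516, -0.033, 0.3979]
tcp_rot: [0.637, 0.771, 0.002, 0.003]
contact_force: [-0.2, -0.0, 0.1]
opening: 0.402
finger_force: 0.0
[-0.17573115 -0.03268727  0.06867897] [ 2.01889e+02 -1.02425e+02  2.77100e+00  7.00000e-03 -4.00000e-03
  1.56700e+00]
```

View pics/p4.png

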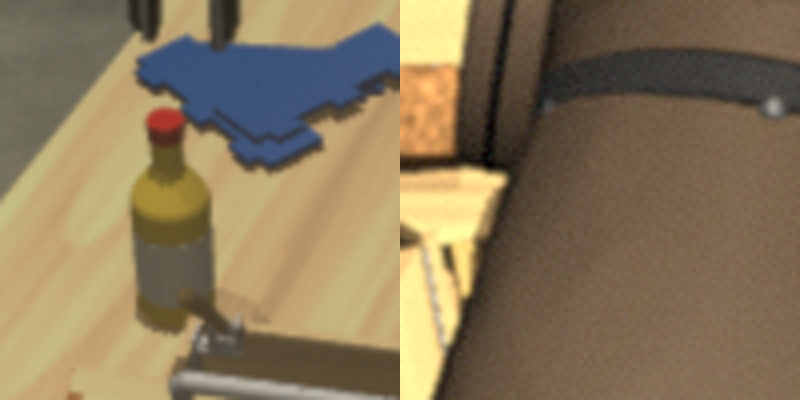

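```bash
python3 -m jog '[[0.6,40,-20,0,0,0,0.14],[0.6,80,-40,0,0,0,0.28],[0.6,120,-60,0,0,0,0.42],[0.6,160,-80,0,0,0,0.56],[0.6,190,-97,0,0,0,0.7],[0.6,202,-102,0,0,0,0.84],[0.6,202,-102,2,0,0,0.98],[0.6,202,-102,2,0,0,1.12],[0.6,202,-102,2,0,0,1.26],[0.6,202,-102,2,0,0,1.41],[0.6,202,-102,2,0,0,1.567],[0.6,202,-102,2,0,0,1.567]]'
python3 - <<'E'
from h import *
g=np.array([.513,.146,.311]);s=get_state();print(s['contact_force'],s["eef_pos"],rel(g,.193))
a=imaging.read_camera('top');e=imaging.read_camera('side');np.set_printoptions(suppress=True)
out=[]
for d,(v,u) in((a,(110,230)),(e,(110,200))):
    for r in(.85,.955):
        print(r,(proj(d,[case(-.075+q*np.cos(r),-.098,.101+q*np.sin(r)) for q in(0,.161)])-[u,v])*5)
    out.append(cv2.resize(cv2.convertScaleAbs(d["image"][v:v+80,u:u+80],alpha=1.4),(400,400),interpolation=cv2.INTER_CUBIC))
cv2.imwrite('pics/p5.png',np.hstack(out))
E
```

```text
time: 19.05
eef_pos: [0.5118, 0.146, 0.3883]
tcp_rot: [0.995, 0.096, -0.003, -0.0]
contact_force: [-0.9, -0.1, 0.1]
opening: 0.4
finger_force: 0.0
[-0.91371094 -0.11509169  0.14400641] [0.51177323 0.14597961 0.38825859] [ 1.670e+00  2.750e-01  7.725e+01 -1.000e-03  6.000e-03 -0.000e+00]
0.85 [[356.81581307 227.84855159]
 [137.99019908 201.70319271]]
0.955 [[356.81581307 227.84855159]
 [172.55560626 188.27817069]]
0.85 [[229.69417905 254.5744965 ]
 [175.91506224 223.95093521]]
0.955 [[229.69417905 254.5744965 ]
 [181.099857   190.8178591 ]]
```

View pics/p5.png

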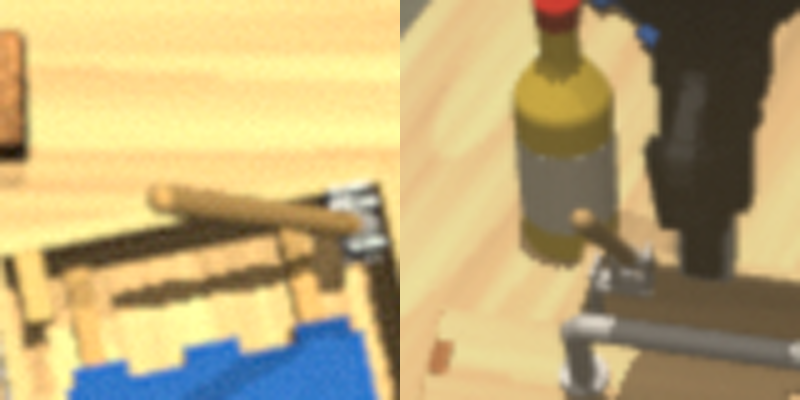

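In the top crop the rod's end is at about (150,197), against (172,188) predicted for 0.955. In the side crop it is at (177,213). Both put it at about 0.885, which is 11 mm low at the tip, so I'm going back to raise it a bit.

Run:
```python
from h import *
g=case(-.006,-.098,.395);print(g,rel(g,1.764))
```

```text
[ 0.64872865 -0.02407198  0.395     ] [ 1.00980e+02  1.93377e+02 -6.10400e+00 -4.00000e-03  3.00000e-03
 -1.56800e+00]
```

```bash
python3 -m jog '[[0.55,10,40,-5,0,0,-0.14],[0.55,30,80,-6,0,0,-0.28],[0.55,50,115,-6,0,0,-0.42],[0.55,70,150,-6,0,0,-0.56],[0.55,88,178,-6,0,0,-0.7],[0.55,98,190,-6,0,0,-0.84],[0.55,101,193,-6,0,0,-0.98],[0.55,101,193,-6,0,0,-1.12],[0.55,101,193,-6,0,0,-1.26],[0.55,101,193,-6,0,0,-1.41],[0.55,101,193,-6,0,0,-1.568],[0.55,101,193,-6,0,0,-1.568]]' 
python3 -m jog '[[0.55,0,0,45,0,0,0],[0.55,0,0,90,0,0,0],[0.55,0,0,130,0,0,0],[0.55,0,0,165,0,0,0],[0.55,0,0,190,0,0,0],[0.55,0,0,206,0,0,0],[0.55,0,0,212,0,0,0],[0.55,0,0,212,0,0,0],[1,0,0,212,0,0,0],[1,0,0,212,0,0,0],[1,0,0,212,0,0,0],[1,0,0,212,0,0,0]]' 80
```

```text
time: 20.35
eef_pos: [0.6485, -0.0241, 0.3966]
tcp_rot: [0.636, 0.772, -0.0, -0.001]
contact_force: [-0.1, 0.5, -0.2]
opening: 0.45
finger_force: 0.0
time: 21.55
eef_pos: [0.6487, -0.0239, 0.1879]
tcp_rot: [0.637, 0.771, 0.0, 0.0]
contact_force: [-4.7, 1.4, 4.5]
opening: 0.111
finger_force: 78.2
```

```bash
python3 -m jog '[[1,-2,0,-2,0,0,0],[1,-5,0,-4,0,0,0],[1,-8,0,-6,0,0,0],[1,-8,0,-6,0,0,0],[1,-8,0,-6,0,0,0]]'
python3 -m jog '[[0.6,0,0,0,0,0,0],[0.6,0,0,0,0,0,0],[0.6,0,0,0,0,0,0],[0.6,0,0,-20,0,0,0],[0.6,0,0,-60,0,0,0],[0.6,0,0,-110,0,0,0],[0.6,0,0,-155,0,0,0],[0.6,0,0,-190,0,0,0],[0.6,0,0,-210,0,0,0],[0.6,0,0,-210,0,0,0]]' 40
python3 - <<'E'
from h import *
e=imaging.read_camera('side')
ref=cv2.imread('pics/p5.png')[:,400:]
new=cv2.resize(cv2.convertScaleAbs(e["image"][110:190,200:280],alpha=1.4),(400,400),interpolation=cv2.INTER_CUBIC)
t=ref[200:235,165:200]
w=new[150:260,140:240]
m=cv2.matchTemplate(w,t,cv2.TM_CCOEFF_NORMED);_,s,_,l=cv2.minMaxLoc(m)
print(s,"shift",l[0]+140-165,l[1]+150-200)
g=np.array([.513,.146,.39]);print(rel(g,.193))
E
```

```text
time: 22.05
eef_pos: [0.6494, -0.0285, 0.1915]
tcp_rot: [0.637, 0.771, 0.003, -0.004]
contact_force: [-3.6, 7.2, 2.0]
opening: 0.109
finger_force: 78.8
time: 23.05
eef_pos: [0.6514, -0.0327, 0.4075]
tcp_rot: [0.637, 0.771, 0.002, 0.004]
contact_force: [0.6, 1.0, 0.9]
opening: 0.397
finger_force: 0.0
0.6532665491104126 shift 1 -16
[ 2.01246e+02 -1.01767e+02  1.31860e+01  5.00000e-03 -2.00000e-03
  1.56700e+00]
```

```bash
python3 -m jog '[[0.6,40,-20,0,0,0,0.14],[0.6,80,-40,0,0,0,0.28],[0.6,120,-60,0,0,0,0.42],[0.6,160,-80,0,0,0,0.56],[0.6,190,-97,0,0,0,0.7],[0.6,201,-102,5,0,0,0.84],[0.6,201,-102,13,0,0,0.98],[0.6,201,-102,13,0,0,1.12],[0.6,201,-102,13,0,0,1.26],[0.6,201,-102,13,0,0,1.41],[0.6,201,-102,13,0,0,1.567],[0.6,201,-102,13,0,0,1.567]]'
python3 - <<'E'
from h import *
for n,(v,u),sl,(x0,y0,x1,y1) in(("top",(110,230),slice(0,400),(140,180,185,215)),("side",(110,200),slice(400,800),(165,200,200,235))):
    e=imaging.read_camera(n);ref=cv2.imread('pics/p5.png')[:,sl]
    new=cv2.resize(cv2.convertScaleAbs(e["image"][v:v+80,u:u+80],alpha=1.4),(400,400),interpolation=cv2.INTER_CUBIC)
    t=ref[y0:y1,x0:x1];w=new[y0-50:y1+50,x0-50:x1+50]
    _,s,_,l=cv2.minMaxLoc(cv2.matchTemplate(w,t,cv2.TM_CCOEFF_NORMED));print(n,s,l[0]-50,l[1]-50)
    if n=="top": cv2.imwrite("pics/t6.png",new)
s=get_state();print(s["eef_pos"],rel(np.array([.513,.146,.311]),.193))
E
```

```text
time: 24.3
eef_pos: [0.5115, 0.146, 0.3861]
tcp_rot: [0.995, 0.097, -0.002, 0.0]
contact_force: [0.5, 0.5, -0.0]
opening: 0.4
finger_force: 0.0
top 0.9889931082725525 15 -5
side 0.9927706718444824 2 -14
[0.51170814 0.14602948 0.38695097] [ 1.4850e+00  2.9800e-01  7.5947e+01 -0.0000e+00  3.0000e-03  4.0000e-03]
```

```bash
python3 -m jog '[[0.6,1,0,30,0,0,0],[0.6,1,0,55,0,0,0],[0.6,1,0,70,0,0,0],[0.6,1,0,75,0,0,0],[0.6,1,0,75,0,0,0],[1,1,0,75,0,0,0],[1,1,0,75,0,0,0],[1,1,0,75,0,0,0],[1,1,0,75,0,0,0]]' 40
python3 -c "
from h import *
s=get_state();print(rel(bar(1.83),.193))"
```

```text
time: 25.3
eef_pos: [0.5138, 0.1463, 0.3157]
tcp_rot: [0.995, 0.097, 0.002, 0.0]
contact_force: [0.9, -1.2, 4.5]
opening: 0.123
finger_force: 39.2
[ 1.738e+00  2.160e-01  5.550e-01  1.000e-03 -3.000e-03  1.000e-03]
```

```bash
python3 -m jog '[[1,0,8,-2,0,0,0],[1,0,19,-5,0,0,0],[1,0,31,-8,0,0,0],[1,0,43,-11,0,0,0],[1,0,55,-13,0,0,0],[1,0,67,-14,0,0,0],[1,0,80,-15,0,0,0],[1,0,92,-15,0,0,0],[1,0,104,-14,0,0,0],[1,0,116,-13,0,0,0],[1,0,129,-12,0,0,0],[1,0,141,-9,0,0,0]]'
python3 -m jog '[[1,0,11,3,0,0,0],[1,0,23,6,0,0,0],[1,0,34,10,0,0,0],[1,0,46,14,0,0,0],[1,0,57,20,0,0,0],[1,0,67,26,0,0,0],[1,0,74,30,0,0,0],[1,0,80,33,0,0,0]]'
python3 -c "
from h import *
s=get_state();p=s['eef_pos'];print(s['contact_force'],s['wrist_torque'])
x=(p[:2]-C)@X-.1;print('theta',np.arctan2(p[2]+.005-.085,-x)-.1017,np.hypot(x,p[2]+.005-.085))"
```

```text
time: 26.5
eef_pos: [0.542, 0.007, 0.3236]
tcp_rot: [0.995, 0.097, 0.003, 0.0]
contact_force: [7.2, 1.9, 3.6]
opening: 0.125
finger_force: 41.7
time: 27.3
eef_pos: [0.5573, -0.0711, 0.2892]
tcp_rot: [0.995, 0.096, 0.003, -0.0]
contact_force: [9.6, 3.2, -2.3]
opening: 0.119
finger_force: 41.7
[ 9.60442213  3.24987153 -2.31307345] [ 0.60708052 -1.41528642  0.0188126 ]
theta 0.8972945653500121 0.24878010086797733
```

```bash
python3 -m jog '[[1,1,3,2,0,0,0],[1,1,6,4,0,0,0],[1,1,9,6,0,0,0],[1,1,12,8,0,0,0],[1,1,14,10,0,0,0]]'
cat > th.py <<'E'
from h import *
s=get_state();p=s['eef_pos'];print(s['contact_force'],s['wrist_torque'])
x=(p[:2]-C)@X-.1;print('theta',np.arctan2(p[2]+.005-.085,-x)-.1017)
E
python3 th.py
```

```text
time: 27.8
eef_pos: [0.5601, -0.0848, 0.2791]
tcp_rot: [0.995, 0.097, 0.001, 0.0]
contact_force: [6.2, 1.0, 1.3]
opening: 0.122
finger_force: 42.2
[6.15363618 1.00052291 1.2862112 ] [ 0.28914482 -0.87257917  0.17468057]
theta 0.8279876965593642
```

```bash
python3 -m jog '[[1,0,2,2,0,0,0],[1,0,4,3,0,0,0],[1,0,6,5,0,0,0],[1,0,6,5,0,0,0]]'; python3 th.py
```

```text
time: 28.2
eef_pos: [0.5609, -0.0889, 0.2759]
tcp_rot: [0.995, 0.097, 0.001, -0.002]
contact_force: [2.7, 7.2, 6.2]
opening: 0.124
finger_force: 42.7
[2.74166651 7.21572199 6.15334805] [ 1.34441506 -0.25462865  0.16485471]
theta 0.8066368950060815
```

```bash
python3 -m jog '[[1,0,1,1,0,0,0],[1,0,2,2,0,0,0],[1,0,2,2,0,0,0]]'; python3 th.py
python3 - <<'E'
from h import *
e=imaging.read_camera("side");a=imaging.read_camera("top")
b=cv2.convertScaleAbs(np.hstack([e["image"][90:210,190:310],a["image"][100:220,230:350]]),alpha=1.3)
cv2.imwrite("pics/p7.png",cv2.resize(b,(800,400),interpolation=cv2.INTER_CUBIC))
E
```

```text
time: 28.5
eef_pos: [0.561, -0.0894, 0.2755]
tcp_rot: [0.995, 0.097, 0.001, -0.004]
contact_force: [-0.8, 10.2, 11.8]
opening: 0.125
finger_force: 43.2
[-0.82190053 10.16133518 11.77430273] [1.94179136 0.16616257 0.14827086]
theta 0.80409372774048
```

The lid stops firmly at about 0.80 as the force builds, which matches the rod being seated. I'm easing the preload and letting go.

```bash
python3 -m jog '[[1,0,-1,-1,0,0,0],[1,0,-2,-2,0,0,0],[1,0,-2,-2,0,0,0]]' 20; python3 th.py; python3 -m jog '[[0.8,0,0,0,0,0,0],[0.7,0,0,0,0,0,0],[0.6,0,0,0,0,0,0],[0.55,0,0,0,0,0,0]]'; python3 th.py
```

```text
time: 28.9
eef_pos: [0.5609, -0.0888, 0.2759]
tcp_rot: [0.995, 0.097, 0.001, -0.002]
contact_force: [2.4, 5.7, 6.3]
opening: 0.124
finger_force: 42.7
[2.40849492 5.71341017 6.33997585] [ 1.26600941 -0.39281575  0.13531608]
theta 0.8071439536207561
time: 29.3
eef_pos: [0.5598, -0.0903, 0.2739]
tcp_rot: [0.995, 0.097, -0.001, -0.0]
contact_force: [-0.1, -1.3, -0.3]
opening: 0.452
finger_force: 0.0
[-0.06381229 -1.32081624 -0.26636091] [-0.05432387  0.02857298  0.00097032]
theta 0.7979847669856166
```

```bash
python3 -m jog '[[0.55,0,0,-15,0,0,0],[0.55,0,0,-45,0,0,0],[0.55,0,0,-85,0,0,0],[0.55,-20,30,-115,0,0,0],[0.55,-50,70,-120,0,0,0],[0.55,-80,115,-120,0,0,0],[0.55,-100,160,-120,0,0,0],[0.55,-110,205,-120,0,0,0],[0.55,-115,250,-120,0,0,0],[0.55,-115,280,-120,0,0,0],[0.55,-115,290,-120,0,0,0],[0.55,-115,290,-120,0,0,0]]'
python3 - <<'E'
from h import *
e=imaging.read_camera("side");a=imaging.read_camera("top")
print(proj(a,[bar(.8),bar(.85),bar(.75)]),proj(e,[bar(.8),bar(.75)]))
b=cv2.convertScaleAbs(np.hstack([e["image"][90:270,180:360],a["image"][100:280,200:380]]),alpha=1.4)
cv2.imwrite("pics/p8.png",cv2.resize(b,(800,400),interpolation=cv2.INTER_CUBIC))
E
```

```text
time: 30.5
eef_pos: [0.5032, -0.3976, 0.395]
tcp_rot: [0.995, 0.096, -0.0, -0.0]
contact_force: [0.3, 0.2, -0.3]
opening: 0.451
finger_force: 0.0
[[315.66633063 186.16116621]
 [311.00212781 186.52989193]
 [319.95949752 185.88526987]] [[280.01744694 120.96835913]
 [280.56358445 121.10800455]]
```

View pics/p8.png

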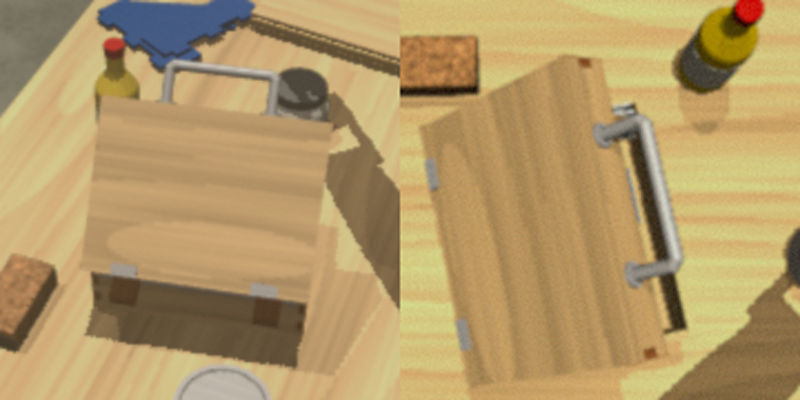

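The lid stands half open with nothing touching it. The bar's middle in the top view is at about (317,186), against (316,186) predicted for 0.80. The block lies flat and the other items look unmoved, so I'm handing in.

```bash
python3 -c "
from plant import workorder
print(workorder.sign_off())"
```

```text
the job is handed in; nothing more can be done
None
```

The job is handed in after about 31 s: the lid stands propped at about 0.80 rad, as it should with the rod seated (the hole itself is hidden from the cameras), the block lies flat on the bench, and the bottle, tub, tin and panels were left alone.

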